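# Top up the microscope's spring-fed specimen magazine and shut its cover

### The arm

A 7-joint arm with a two-finger parallel gripper is mounted at the origin on the work surface. World frame = base frame: x ahead of the robot, y to its left, z up, the work surface at z = 0. Lengths are in m, angles in rad, forces in N, time in s.
With the tool pointing down it reaches from about 0.4 to 0.875 m from the base axis. Payload 6.5 kg.
Tool frame: the origin (TCP) lies midway between the tips of the shut fingers; the grasp point (between the pads) lies 19 mm behind it; y points along the fingers, z is the direction in which the jaws open and shut, and the axes are right-handed (so a half turn about y gives the same grasp; the last joint's range is limited). The gripper opens to 88 mm and grips with 3 to 60 N. Pads are 18 mm wide; open, the fingers measure 123 mm over their backs; the gripper's body (75 mm by 187 mm) begins 45 mm behind the grasp point.
Start: joints at [-1.336, 0.536, -0.004, 1.538, 0.003, 1.067, -0.071], TCP at [0.193, 0.621, 0.239] pointing down, gripper open.
Joint ranges: [-2.7, 2.7], [-0.37, 2.16], [-1.27, 1.26], [0.24, 2.4], [-1.31, 4.45], [0.19, 1.91], [-2.76, 2.76]. Speed limits (rad/s): [2.39, 2.39, 3.14, 3.14, 3.14, 3.14, 3.14].

### API

Orientations are given as a rotation vector (axis times angle).
In Python, from rig import status, cams, workorder gives the robot as it stands. The module is installed in compiled form; this text tells all that it offers.
- The arm moves only by the shell command python3 -m inch 'ROWS' [OPENING] [FORCE]. ROWS is JSON, a list of rows, each a list of 4 numbers: the shift along the tool's x, y, z in mm, then the turn about the tool's y in degrees. A call has 1 to 12 rows; each row shifts and turns the pose as measured when the row begins, along the tool's axes as they then stand; what a row does not reach is not made up. A row lasts 1/10 s, in which the tool goes at most 50 mm and 8.59 degrees, less where a joint would pass 70% of its speed; a pose out of reach is approached as far as the arm can. A call with a gripper value outside its range is refused whole. OPENING is the opening, from 0 (shut) to 1 (fully open), set as the call begins (- or left out, the last holds). The fingers move at their own pace and stop on an object; FORCE is the grip in N (left out, the last holds). Time passes only in rows, so rows that do not move let the fingers close. It gives the time, the measured TCP pose, the force and the opening at its end, in the units of the state.
- status.get_state(): the state, without advancing time (a new reading comes with each control period).
- cams.read_camera(name): name is "scene" or "top" or "wrist"; returns a dict with "img" (480x640x3 uint8, red, green, blue), "fx", "fy", "cx", "cy" (pixels), "eye" and "attitude" of the camera in the world; the wrist camera has in their place "hand_eye" (4x4, takes a point from camera to tool coordinates, whose origin is the TCP and whose axes are the tool frame's). Camera axes: x right, y up, looking along -z (the intrinsics and any distortion apply to the point x, -y, -z); pixel columns grow to the right and rows downward; lengths in m; the calibration is good to about 2 mm. A picture is of the moment at which its call begins: read the wrist's pose just before it. There is no depth.
- workorder.sign_off(): hands the job in, once; it reports no verdict.
The state is a dict: "time": time; "q": joint angles; "qvel": joint speeds; "joint_torque": joint torques, N m; "tool_pos": TCP position; "orientation": TCP orientation; "force": force on the tool from outside, world axes, zero at the start; "torque": the same for the moment, N m; "grip_width": finger opening in m.
Only numpy, scipy, OpenCV 4.12 (cv2) and the standard library are available. Lean on these libraries where they do the work, as an engineer would, in place of code of your own. Each camera call takes 0.05 s, during which the arm holds its last target. There are 200 camera calls.

### The job

Put the medium-sized specimen mount, polished face up, into the mouth of the loader's magazine and press it down against the spring follower until both catches snap over it and hold it there by themselves. Then shut the loader's two cover leaves fully: the one with the stepped (rebated) edge first and the one with the overlapping flange last, so that the flange laps over the step. Leave the small and the wide mount where they lie.

Things in the scene. Friction and masses are not known exactly. Their poses are not given: they have to be found in the camera images.
- mount_mid (a point): Centre (half-way up) of the medium mount, the one to load: black resin disc 40 mm in diameter, 18 mm high, about 50 g, lying flat on the bench with its polished face up (bright steel rectangle 16 x 10 mm in the top face); its z axis points out of the polished face. Its place among the three mounts varies.
- mount_small_mid (a point): Centre of the small mount, not to be moved: the same kind of disc, 25 mm in diameter, 18 mm high.
- mount_wide_mid (a point): Centre of the wide mount, not to be moved: the same kind of disc, 58 mm in diameter, 18 mm high.
- loader: Fixed specimen loader: open-topped white sheet-metal box 124 (its x) x 140 (its y) mm with 4 mm walls, rim 104 mm above the bench; origin at the centre of its underside on the bench, z up. Its yaw varies by 15 degrees either way. The magazine stands in its middle; the two cover leaves are hinged on its -y and +y rims.
- mouth (a point): On the magazine's axis, 80 mm above the bench, level with the flat undersides of the catches; axes as the loader's. A mount laid in rests on the catches' ramps, its underside about 88, its top about 106 mm above the bench. Push its top below 80 mm (76 to 78 is ample; 10 to 15 N at most): the catches spring back over its rim and, let go, it stays with its centre about 71 mm up.
- catch_near (a joint): Spring catch on the loader's -x side of the stack: 16 mm wide, sloped on top (ramp ends 90 mm up), flat beneath, its tip 16.5 mm from the axis, so 33 mm are free between both tips and each holds 3.5 mm of the mount's rim. m pushed outwards: 0 = fully in (holding), about 0.004 while a mount passes. Only the mount moves it, against 0.5 to 1.5 N.
- catch_far (a joint): The same catch on the loader's +x side.
- leaf_rebated (a joint): Angle (rad) of the rebated leaf on the loader's -y side: 0 shut flat on the rim, 1.57 upright, 2.3 to 2.6 (leaning outwards) at the start. White plate 120 mm (loader x) x 70 mm from hinge to free edge, 7 mm thick, the last 12 mm stepped down to 3 mm (bare aluminium). Stiff hinge, stays where left; about 1 N at the edge moves it. No handle: push its outer face or edge, at last downwards.
- rebated_hinge (a point): Middle of the rebated leaf's hinge line, which runs along the loader's x axis at y = -70 mm, 104 mm above the bench; when shut, the leaf reaches from here 70 mm towards +y and its upper face is 111 mm above the bench.
- leaf_flanged (a joint): Angle (rad) of the flanged leaf on the loader's +y side: meaning, starts, size and stiffness as the other, but its top 3 mm runs on as a bare aluminium flange, so that it reaches 80 mm from its hinge and laps 10 mm over the other's step. Shut first, it stops the rebated leaf from shutting.
- flanged_hinge (a point): Middle of the flanged leaf's hinge line, along the loader's x axis at y = +70 mm, 104 mm above the bench; when shut, the leaf reaches from here 80 mm towards -y and its upper face is 111 mm above the bench.
- mount: The medium mount itself (see mount_mid); origin at the centre of its underside.
- rod_tops (a point): On the magazine's axis, level with the tops of its four steel rods, 102 mm above the bench. The rods stand 35 degrees either side of the loader's +x and -x, 1.2 mm clear of a 40 mm disc, and flare outwards above 91 mm: a disc up to 4 mm off-centre is guided in. The stack's +y and -y sides are free for fingers: 33 mm wide between rods, 46 mm deep to the box wall.
- stack_top (a point): Centre of the top of the stack already in the magazine (two 40 mm mounts on a spring follower), 79.5 mm above the bench at the start, just under the catches. It gives way straight downwards by up to 30 mm: 3 N at first, about 8 N after 20 mm.
Mind the look-alikes: they are no part of the job. Leave any brown or yellow look-alike of the mount alone.

How it is judged:
By the outcome, as a careful person would: the job done as asked, in the order asked, and still so for the second after the job is handed in, with the robot touching nothing.
It also fails if it takes over 64 s, if anything falls off the work surface, if the arm or the gripper's body presses on something with over 40 N, if the wrist force passes 120 N, or if a joint passes its speed limit or range.

## Working session

There is one attempt and no reset: what is moved stays moved. The work goes in short steps, Python scripts to look and compute and a shell command to move; the robot and the scene stay as the last step left them, time stands still between calls to the robot, and variables do not carry over. Pictures are saved under pics/ and viewed, about 8 in all and at most 12, crops included, and the job is handed in when it is done.

```bash
mkdir -p pics; python3 - <<'E'
from rig import status,cams
import cv2
print(status.get_state())
for n in("scene","top"):
    c=cams.read_camera(n); cv2.imwrite(f"pics/{n}0.png",c["img"][:,:,::-1]); print(n,{k:v for k,v in c.items() if k!="img"})
E
```

```text
{'time': 0.0, 'q': array([-1.33623117,  0.53719086, -0.00448376,  1.53883797,  0.0026353 ,
        1.06727891, -0.0712281 ]), 'qvel': array([ 8.91104022e-06,  3.15583780e-04,  9.20480185e-04,  1.24065071e-03,
        1.81196287e-04, -1.48318997e-03,  1.06390400e-04]), 'joint_torque': array([-3.06403608e-04, -5.70979750e+01,  9.91165079e-01, -2.51610178e+01,
       -5.62252547e-02,  1.78073236e-02,  1.61462440e-04]), 'tool_pos': array([0.19238464, 0.62025114, 0.23783635]), 'orientation': array([-1.55959144,  0.23613388, -0.23593925]), 'force': array([ 0.42219524, -0.433092  , -0.07362204]), 'torque': array([-0.07641864, -0.02137162,  0.05497531]), 'grip_width': 0.08816498315689626}
scene {'fx': 512.6352742558269, 'fy': 512.6352742558269, 'cx': 320.5228000719482, 'cy': 236.22107760194197, 'eye': array([0.84400397, 0.51039672, 0.84718996]), 'attitude': array([0.26199015, 0.78660995, 2.42290876])}
top {'fx': 508.91356482137917, 'fy': 508.91356482137917, 'cx': 321.0360399435419, 'cy': 237.84934133670157, 'eye': array([0.39013203, 0.08077215, 0.89448783]), 'attitude': array([ 0.15949485, -0.16180401, -1.52206759])}
```

View pics/scene0.png

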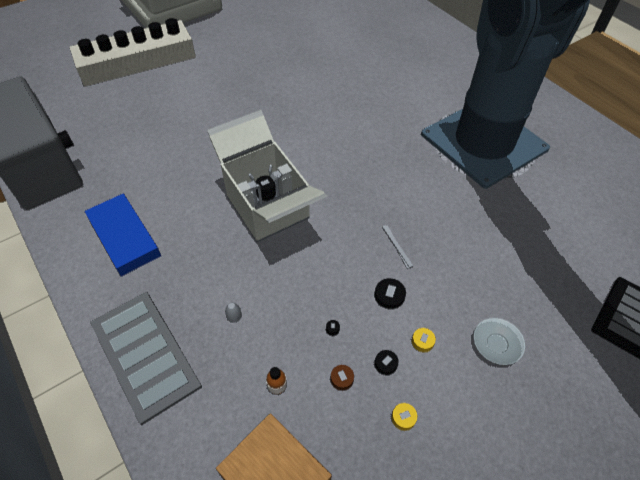

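View pics/top0.png

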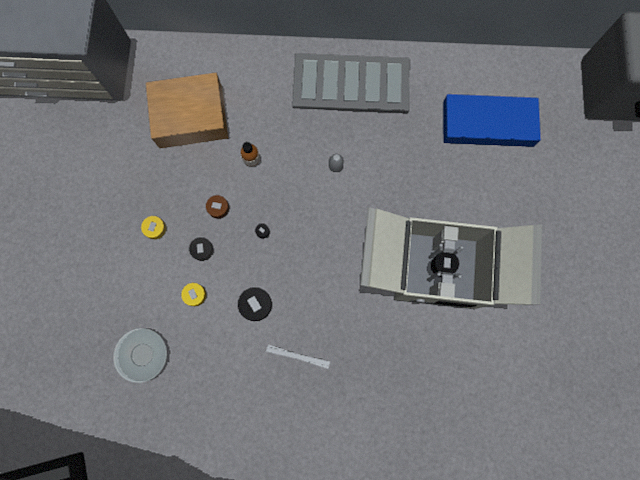

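The scene view and the top view both show three black discs. In the top view they are at (201,249), (262,231) and (255,304), with brown and yellow look-alikes at (217,206), (152,227) and (193,294). By size, (201,249) should be the medium mount. The loader is at about (450,262) in the top view. Next I measure the discs and enlarge a crop.

```bash
cat > h.py <<'E'
import numpy as np,cv2
from scipy.spatial.transform import Rotation as R
from rig import status,cams
def cam(n):
    s=status.get_state(); c=cams.read_camera(n)
    if n=="wrist":
        T=np.eye(4);T[:3,:3]=R.from_rotvec(s["orientation"]).as_matrix();T[:3,3]=s["tool_pos"]
        M=T@c["hand_eye"]
    else:
        M=np.eye(4);M[:3,:3]=R.from_rotvec(c["attitude"]).as_matrix();M[:3,3]=c["eye"]
    c["M"]=M; return c
def ray(c,uv):
    uv=np.atleast_2d(np.asarray(uv,float))
    d=np.c_[(uv[:,0]-c["cx"])/c["fx"],-(uv[:,1]-c["cy"])/c["fy"],-np.ones(len(uv))]
    return c["M"][:3,3],d@c["M"][:3,:3].T
def plane(c,uv,z):
    o,d=ray(c,uv); return o+d*((z-o[2])/d[:,2])[:,None]
def proj(c,P):
    p=(np.atleast_2d(P)-c["M"][:3,3])@c["M"][:3,:3]
    return np.c_[c["cx"]-c["fx"]*p[:,0]/p[:,2],c["cy"]+c["fy"]*p[:,1]/p[:,2]]
def tool():
    s=status.get_state(); return s,R.from_rotvec(s["orientation"]).as_matrix(),s["tool_pos"]
E
python3 - <<'E'
from h import *
c=cam("top"); im=c["img"]
m=(im.max(2)<45).astype(np.uint8)
n,l,st,ce=cv2.connectedComponentsWithStats(m)
for i in range(1,n):
    if 60<st[i,4]<3000 and 120<ce[i][0]<480 and 150<ce[i][1]<350:
        k=cv2.convexHull(np.argwhere(l==i)[:,::-1].astype(np.int32)); (u,v),r=cv2.minEnclosingCircle(k)
        print(st[i],(u,v),r,plane(c,(u,v),.016)[0], 2*r/c["fx"]*.88)
s,Rm,p=tool(); print(Rm)
a=cv2.resize(im[190:335,345:550],None,fx=3.7,fy=3.7,interpolation=2)
b=cv2.resize(im[190:330,130:290],None,fx=1.8,fy=1.8,interpolation=2)
cv2.imwrite("pics/c1.png",a[:,:,::-1][:600,:800]); cv2.imwrite("pics/c2.png",cv2.resize(im[190:330,130:290],None,fx=3.5,fy=3.5,interpolation=2)[:,:,::-1])
E
```

```text
[256 224  14  14 118] (262.0, 231.0) 7.211202621459961 [0.58131641 0.18813683 0.016     ] 0.02493884520100015
[190 241  23  20 151] (201.0, 249.0) 11.70479965209961 [0.54440075 0.29276103 0.016     ] 0.04047926565865021
[431 252  28  22 392] (444.0, 263.5) 14.115694046020508 [ 0.53709161 -0.13323665  0.016     ] 0.048816976473629314
[238 288  34  33 590] (254.428955078125, 304.057373046875) 16.711116790771484 [0.45260812 0.19264079 0.016     ] 0.05779285046583661
[430 301  46   7 140] (452.5, 304.0) 22.522310256958008 [ 0.46723976 -0.14735805  0.016     ] 0.07788997737986973
[[ 9.55130696e-01 -2.44093843e-04  2.96184561e-01]
 [-2.96184632e-01 -1.23455681e-03  9.55129907e-01]
 [ 1.32515337e-04 -9.99999208e-01 -1.25145995e-03]]
```

View pics/c1.png

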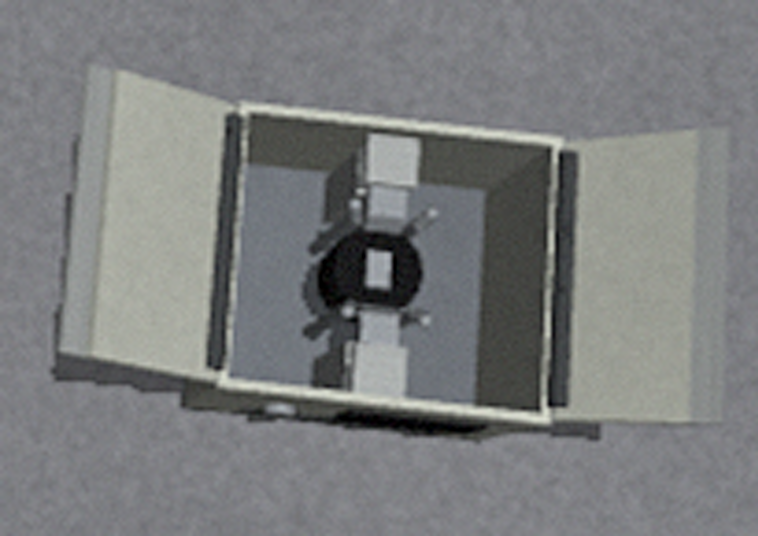

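View pics/c2.png

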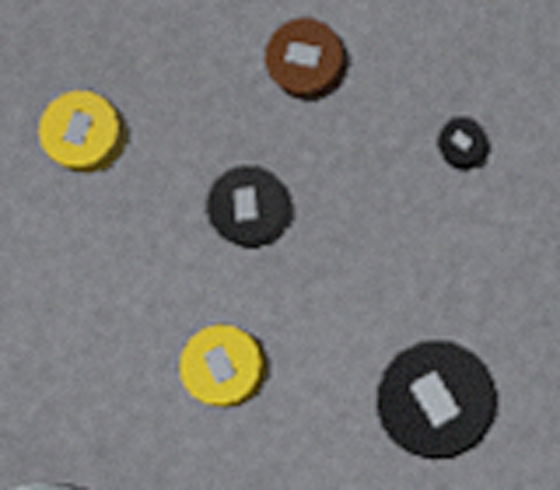

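The crop confirms the target. The medium mount is the black disc at top px (201,249), measured at 40.5 mm. The small one (262,231) measures 25 mm and the wide one (255,304) 58 mm. The brown and yellow discs are look-alikes. Next come the loader's pose, from its rim corners (crop TL (238,103), TR (563,138), BL (222,380), BR (549,415)), and the two leaf lengths.

```bash
python3 - <<'E'
from h import *
c=cam("top")
P=plane(c,np.array([[238,103],[563,138],[222,380],[549,415]])/3.7+[345,190],.104)
print(P.round(4)); print("centre",P.mean(0), "len y",np.linalg.norm(P[0]-P[1]),np.linalg.norm(P[2]-P[3]),"x",np.linalg.norm(P[0]-P[2]),np.linalg.norm(P[1]-P[3]))
v=(P[0]-P[1]+P[2]-P[3]); u=P[0]-P[2]+P[1]-P[3]
print("yaw from y",np.degrees(np.arctan2(-v[0],v[1])),"from x",np.degrees(np.arctan2(u[1],u[0])))
rect=np.array([378,268])/3.7+[345,190]; print("stack rect",plane(c,rect,.0795))
g=cam("scene"); im=g["img"]
cv2.imwrite("pics/s2.png",cv2.resize(im[95:255,190:350],None,fx=3.75,fy=3.75,interpolation=2)[:,:,::-1])
E
```

```text
[[ 0.594  -0.0568  0.104 ]
 [ 0.5846 -0.1972  0.104 ]
 [ 0.4738 -0.0509  0.104 ]
 [ 0.4651 -0.1879  0.104 ]]
centre [ 0.52936131 -0.123169    0.104     ] len y 0.14071272587676695 0.1373176663509141 x 0.12029746728728705 0.11985803645588387
yaw from y -3.754925755198881 from x -3.620063471643944
stack rect [[ 0.5284433  -0.12291151  0.0795    ]]
```

View pics/s2.png

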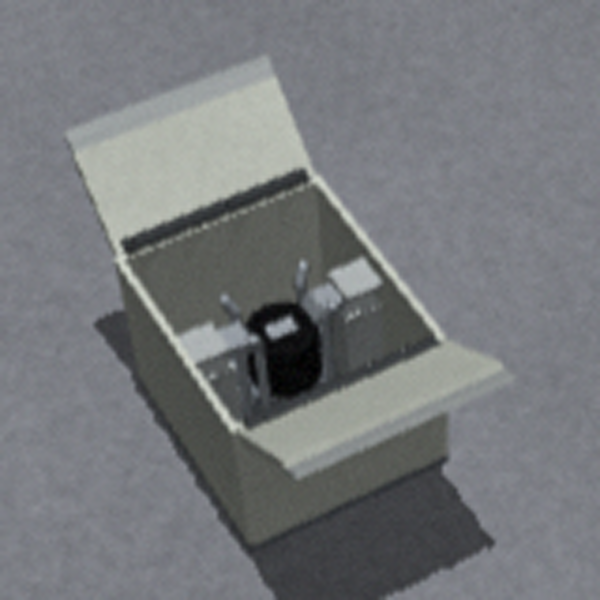

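In the scene crop both leaves lean outwards. The free corners of the far (-y) leaf are at (68,135) and (268,58), and those of the near (+y) leaf at (297,475) and (512,378). I triangulate these against the top view to tell the leaves apart by length (70 or 80 mm).

```bash
python3 - <<'E'
from h import *
c=cam("top"); g=cam("scene")
C=np.array([.529,-.123,.104]); a=np.radians(-3.7); Rl=np.array([[np.cos(a),-np.sin(a),0],[np.sin(a),np.cos(a),0],[0,0,1]])
def tri(t,s):
    o1,d1=ray(c,np.array(t)/3.7+[345,190]);o2,d2=ray(g,np.array(s)/3.75+[190,95])
    d1=d1[0]/np.linalg.norm(d1);d2=d2[0]/np.linalg.norm(d2)
    k=np.linalg.lstsq(np.c_[d1,-d2],o2-o1,rcond=None)[0]; p,q=o1+k[0]*d1,o2+k[1]*d2
    return (p+q)/2,np.linalg.norm(p-q)
for n,t,s in [("+y hi x",(90,65),(297,475)),("+y hi x alt",(90,65),(512,378)),("+y lo x",(57,355),(512,378)),("-y hi x",(728,128),(68,135)),("-y lo x",(720,420),(268,58))]:
    p,e=tri(t,s); L=(p-C)@Rl; d=abs(L[1])-.07
    print(n,"local",L.round(4),"gap",round(e,4),"len",np.hypot(d,L[2]).round(4),"ang",(np.pi-np.arctan2(L[2],d)).round(2))
print(Rl.T@(np.array([1,1,1])))
E
```

```text
+y hi x local [0.059  0.1396 0.0346] gap 0.0046 len 0.0778 ang 2.68
+y hi x alt local [0.0062 0.1753 0.13  ] gap 0.0798 len 0.1673 ang 2.25
+y lo x local [-0.0607  0.1407  0.0319] gap 0.0005 len 0.0776 ang 2.72
-y hi x local [ 0.0578 -0.1208  0.0418] gap 0.007 len 0.0658 ang 2.45
-y lo x local [-0.0616 -0.1199  0.0423] gap 0.0063 len 0.0655 ang 2.44
[0.93338331 1.06244793 1.        ]
```

The +y leaf measures about 78 mm, so it is the flanged one. The -y leaf measures about 66 mm, so it is the rebated one. That fits yaw ≈ -3.7° and centre ≈ (0.529,-0.123). Next I align the tool (turn -13.5°) and go above the mount with a smaller opening.

```bash
cat >> h.py <<'E'
YAW=np.radians(-3.7); C=np.array([.529,-.123,0])
def L(x,y,z):
    return C+[x*np.cos(YAW)-y*np.sin(YAW),x*np.sin(YAW)+y*np.cos(YAW),z]
def to(target,zdeg=None):
    s,Rm,p=tool(); d=(np.asarray(target)-p)@Rm*1000
    za=np.degrees(np.arctan2(Rm[1,2],Rm[0,2]))
    print("t",round(s["time"],2),"pos",p.round(4),"F",s["force"].round(1),"w",round(s["grip_width"],4),"shift",d.round(1),"za",za.round(2),"turn",None if zdeg is None else round((za-zdeg),2),"tilt",Rm[2].round(4))
E
python3 -m inch '[[0,0,0,-6.75],[0,0,0,-6.75]]' 0.68 20; python3 -c "
from h import *
to([.5444,.2928,.15],86.3)"
```

```text
time: 0.55
tool_pos: [0.1924, 0.6207, 0.2384]
orientation: [-1.571, 0.046, -0.046]
force: [0.2, 0.1, -0.2]
grip_width: 0.0743
t 0.55 pos [0.1924 0.6207 0.2384] F [ 0.2  0.1 -0.2] w 0.0743 shift [ 370.6   88.7 -306.6] za 86.64 turn 0.34 tilt [ 3.e-04 -1.e+00 -6.e-04]
```

```bash
python3 -m inch '[[37,7,-31,0],[37,7,-31,0],[37,7,-31,0],[37,7,-31,0],[37,7,-31,0],[37,7,-31,0],[37,7,-31,0],[37,7,-31,0],[37,7,-31,0],[37,7,-31,0],[0,0,0,0]]'; python3 - <<'E'
from h import *
to([.5444,.2928,.15],86.3)
c=cam("wrist"); im=c["img"]; cv2.imwrite("pics/w1.png",im[:,:,::-1])
print(c["hand_eye"], proj(c,[[.5444,.2928,.018]]))
m=(im.max(2)<60).astype(np.uint8)
n,l,st,ce=cv2.connectedComponentsWithStats(m)
for i in range(1,n):
    if st[i,4]>800: print(st[i],ce[i])
E
```

```text
time: 1.65
tool_pos: [0.5545, 0.284, 0.1651]
orientation: [-1.567, 0.037, -0.039]
force: [-0.3, -0.0, 0.4]
grip_width: 0.06
t 1.65 pos [0.5545 0.284  0.1651] F [-0.3 -0.   0.4] w 0.06 shift [-10.5  15.1   8.2] za 87.21 turn 0.91 tilt [ 0.0012 -1.      0.0039]
[[ 7.49728580e-04 -9.56809250e-01 -2.90715491e-01 -7.36656137e-02]
 [-3.12445303e-04  2.90715335e-01 -9.56809540e-01 -1.46435755e-01]
 [ 9.99999670e-01  8.08180148e-04 -8.09929611e-05  3.84740378e-04]
 [ 0.00000000e+00  0.00000000e+00  0.00000000e+00  1.00000000e+00]] [[328.66161199 214.40522178]]
[ 167   72   76   75 3765] [204.66294821 109.80770252]
[ 312  194   43   45 1293] [332.63573086 215.42227378]
[    0   287   640   193 72821] [309.14910534 400.34307411]
```

View pics/w1.png

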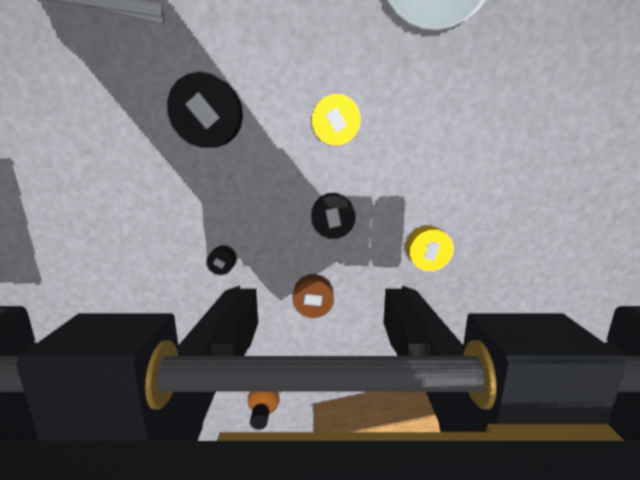

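The wrist view shows the medium mount at (333,216), between the yellow ones at (336,120) and (431,249), with the brown one at (313,296). This agrees with the prediction to about 4 px.

```bash
python3 - <<'E'
from h import *
c=cam("wrist"); im=c["img"]
m=(im.max(2)<60).astype(np.uint8)
n,l,st,ce=cv2.connectedComponentsWithStats(m)
for i in range(1,n):
    if 800<st[i,4]<3000:
        k=cv2.convexHull(np.argwhere(l==i)[:,::-1].astype(np.int32)); (u,v),r=cv2.minEnclosingCircle(k)
        print((u,v),r,plane(c,(u,v),.014))
g=cam("top");print(plane(g,(201,249),.014))
to([.545,.294,.02],86.3)
E
```

```text
(328.1929016113281, 218.6811065673828) 22.641366958618164 [[0.54644654 0.29621898 0.014     ]]
[[0.54475196 0.29324365 0.014     ]]
t 1.8 pos [0.5487 0.2928 0.1658] F [-0.8  1.   1. ] w 0.0599 shift [ -3.4 145.9  -0.3] za 87.81 turn 1.51 tilt [-0.0022 -1.      0.0092]
```

```bash
python3 -m inch '[[-3,40,1,1.5],[0,35,0,0],[0,35,0,0],[0,0,0,0],[0,0,0,0]]'; python3 -c "
from h import *
to([.5455,.2945,.006],86.3)"
```

```text
time: 2.3
tool_pos: [0.5407, 0.3079, 0.0569]
orientation: [-1.552, 0.04, -0.039]
force: [0.6, 0.5, 0.5]
grip_width: 0.0596
t 2.3 pos [0.5407 0.3079 0.0569] F [0.6 0.5 0.5] w 0.0596 shift [  5.5  50.6 -14.1] za 87.09 turn 0.79 tilt [-9.000e-04 -9.998e-01  1.870e-02]
```

```bash
python3 -m inch '[[0,0,0,0],[3,0,-7,0.8],[3,0,-7,0],[0,0,0,0],[0,0,0,0]]'; python3 -c "
from h import *
to([.5455,.2945,.006],86.3)"
```

```text
time: 2.8
tool_pos: [0.549, 0.2954, 0.0634]
orientation: [-1.546, 0.045, -0.056]
force: [0.6, 0.5, -0.4]
grip_width: 0.0598
t 2.8 pos [0.549  0.2954 0.0634] F [ 0.6  0.5 -0.4] w 0.0598 shift [-3.8 57.3 -2.5] za 86.31 turn 0.01 tilt [ 0.0062 -0.9997  0.0243]
```

```bash
python3 -m inch '[[-1,8,0,0],[-1,8,-1,0],[-1,8,-1,0],[-1,8,0,0],[0,8,0,0],[0,4,0,0]]'; python3 -c "
from h import *
to([.5455,.2945,.006],86.3)"
```

```text
time: 3.4
tool_pos: [0.5445, 0.2945, 0.0153]
orientation: [-1.546, 0.046, -0.055]
force: [0.1, 0.8, 0.0]
grip_width: 0.06
t 3.4 pos [0.5445 0.2945 0.0153] F [0.1 0.8 0. ] w 0.06 shift [ 1.   9.3 -0.2] za 86.31 turn 0.01 tilt [ 0.0055 -0.9997  0.0242]
```

Slow rows follow well and the tilt stays constant at 1.4°. I finish the descent and grip.

```bash
python3 -m inch '[[1,4,0,0],[0,4,0,0],[0,1,0,0],[0,0,0,0]]'; python3 -m inch '[[0,0,0,0],[0,0,0,0],[0,0,0,0],[0,0,0,0],[0,0,0,0],[0,0,0,0]]' 0.2 25; python3 -c "
from h import *
to([.5455,.2945,.006],86.3)"
```

```text
time: 3.8
tool_pos: [0.5453, 0.2947, 0.0045]
orientation: [-1.547, 0.046, -0.054]
force: [-0.5, 0.3, 0.5]
grip_width: 0.0599
time: 4.4
tool_pos: [0.5459, 0.2949, 0.0055]
orientation: [-1.546, 0.045, -0.056]
force: [0.3, 0.2, -0.2]
grip_width: 0.0391
t 4.4 pos [0.5459 0.2949 0.0055] F [ 0.3  0.2 -0.2] w 0.0391 shift [-0.3 -0.5 -0.5] za 86.32 turn 0.02 tilt [ 0.0059 -0.9997  0.0245]
```

```bash
python3 -m inch '[[0,-5,0,0],[0,-15,0,0],[0,-20,0,0],[0,-20,0,0],[0,-20,0,0],[0,-20,0,0],[0,-20,0,0],[0,-20,0,0],[0,-20,0,0],[0,-20,0,0],[0,-10,0,0],[0,0,0,0]]'; python3 -c "
from h import *
to(L(0,0,.2),86.3)"
```

```text
time: 5.6
tool_pos: [0.5448, 0.2898, 0.2151]
orientation: [-1.542, 0.041, -0.061]
force: [-0.4, -0.2, -0.3]
grip_width: 0.0395
t 5.6 pos [0.5448 0.2898 0.2151] F [-0.4 -0.2 -0.3] w 0.0395 shift [  10.9    3.4 -413.2] za 86.29 turn -0.01 tilt [ 0.0122 -0.9995  0.0288]
```

```bash
python3 -m inch '[[0,0,-10,0],[1,0,-20,0],[1,1,-30,0],[1,1,-35,0],[1,1,-35,0],[1,1,-35,0],[1,1,-35,0],[1,1,-35,0],[1,1,-35,0],[1,1,-35,0],[1,0,-25,0],[1,0,-15,0]]'; python3 -c "
from h import *
to(L(0,0,.2),86.3)"
```

```text
time: 6.8
tool_pos: [0.5213, -0.0746, 0.1852]
orientation: [-1.548, 0.056, -0.044]
force: [1.3, -0.0, -0.6]
grip_width: 0.0392
t 6.8 pos [ 0.5213 -0.0746  0.1852] F [ 1.3 -0.  -0.6] w 0.0392 shift [ 10.6 -16.  -47.4] za 86.33 turn 0.03 tilt [-0.0085 -0.9997  0.0223]
```

```bash
python3 -m inch '[[1,-3,-12,0],[2,-4,-12,0],[2,-4,-10,0],[1,-4,-7,0],[1,0,-3,0],[0,0,0,0],[0,0,0,0]]'; python3 - <<'E'
from h import *
to(L(0,0,.16),86.3)
c=cam("wrist"); cv2.imwrite("pics/w2.png",c["img"][:,:,::-1])
print("exp rod top centre",proj(c,[L(0,0,.102)]),"rods",proj(c,[L(.0225*np.cos(t),.0225*np.sin(t),.091) for t in np.radians([35,-35,145,215])]).round(0).tolist())
E
```

```text
time: 7.5
tool_pos: [0.5236, -0.124, 0.1983]
orientation: [-1.548, 0.061, -0.042]
force: [0.7, -0.4, -1.4]
grip_width: 0.0391
t 7.5 pos [ 0.5236 -0.124   0.1983] F [ 0.7 -0.4 -1.4] w 0.0391 shift [ 5.8 38.3  0.5] za 86.21 turn -0.09 tilt [-0.0127 -0.9997  0.0221]
exp rod top centre [[318.69936378 251.35125504]] rods [[335.0, 269.0], [302.0, 269.0], [335.0, 224.0], [301.0, 224.0]]
```

View pics/w2.png

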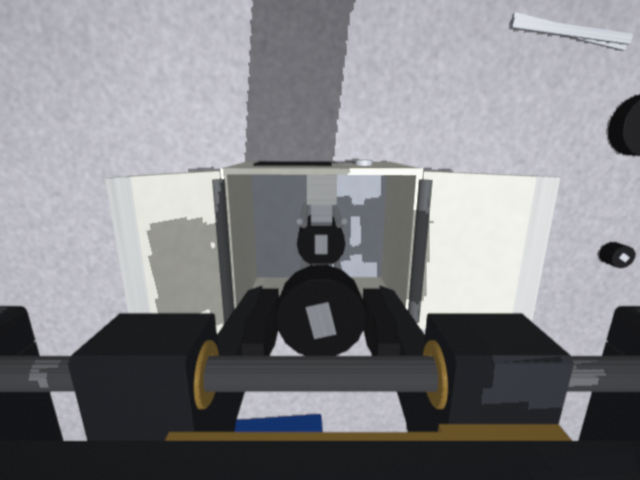

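The wrist view shows the held mount level in the jaws, centred at about (321,311). The stack disc is at (321,243) with its steel rectangle at (321,244), the -x rim runs along row 170, and both leaves are open. I work out the offset in x.

```bash
python3 - <<'E'
from h import *
c=cam("wrist"); im=c["img"]; to(L(0,0,.16),86.3)
g=cv2.cvtColor(im,cv2.COLOR_RGB2HSV)
m=((im.min(2)>110)).astype(np.uint8)
n,l,st,ce=cv2.connectedComponentsWithStats(m)
for i in range(1,n):
    u,v=ce[i]
    if 60<st[i,4]<2500 and 290<u<350 and 225<v<345: print(st[i],ce[i],"held" if v>290 else "stack",plane(c,ce[i],.211 if v>290 else .0795))
d=(im.max(2)<70).astype(np.uint8)
col=np.where(d[200:270,321])[0]; print("stack col rows",col.min()+200,col.max()+200)
r=np.where(d[243,280:360])[0]+280; print("stack row",r.min(),r.max())
# disc far (bottom) / near edges along col
for nm,v,z in(("held near-edge",265,.193+.0),("held far",357,.211),("stack near",222,.0795),("stack far",262,.0795)): print(nm,plane(c,(321,v),z))
print("rim -x",plane(c,[(222,170),(422,170)],.104), L(-.062,-.07,.104),L(-.062,.07,.104))
cv2.imwrite("pics/w2c.png",cv2.resize(im[160:370,240:400],None,fx=3.5,fy=3.5,interpolation=2)[:600,:,::-1])
E
```

```text
t 7.6 pos [ 0.5235 -0.1239  0.1982] F [-0.1 -0.1 -0.7] w 0.0393 shift [ 6.  38.2  0.4] za 86.22 turn -0.08 tilt [-0.0129 -0.9997  0.0221]
[315 236  12  18 207] [320.47826087 244.13043478] stack [[ 0.53001012 -0.12113153  0.0795    ]]
[306 303  30  35 701] [320.70756063 320.12410842] held [[ 0.5260354  -0.12375103  0.211     ]]
stack col rows 226 269
stack row 297 344
held near-edge [[ 0.50692397 -0.12192106  0.193     ]]
held far [[ 0.5446761  -0.12485713  0.211     ]]
stack near [[ 0.51169317 -0.11949325  0.0795    ]]
stack far [[ 0.54536773 -0.12172407  0.0795    ]]
rim -x [[ 0.46469047 -0.18539522  0.104     ]
 [ 0.47415858 -0.04689006  0.104     ]] [ 0.46261197 -0.18885309  0.104     ] [ 0.47164649 -0.0491449   0.104     ]
```

View pics/w2c.png

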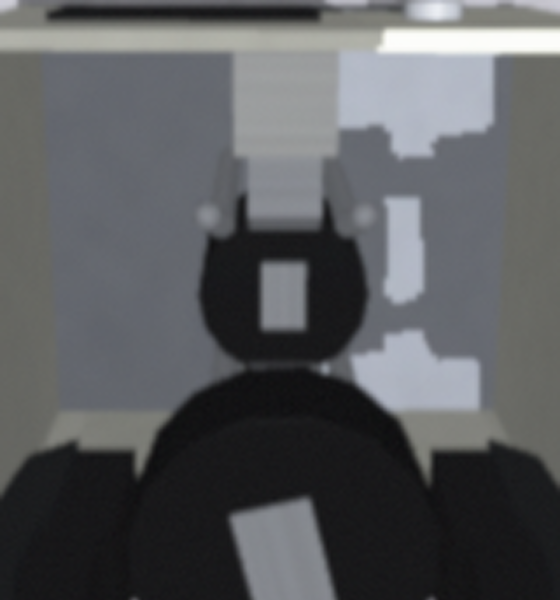

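```bash
sed -i 's/C=np.array(\[.529,-.123,0\])/C=np.array([.5292,-.122,0])/' h.py; python3 -m inch '[[2,5,1,0],[2,12,1,0],[1,15,0,0],[0,15,0,0],[0,15,0,0],[0,10,0,0],[0,4,0,0],[0,0,0,0]]'; python3 -c "
from h import *
to([.528,-.1223,.094],86.3)"
```

```text
time: 8.4
tool_pos: [0.5276, -0.1169, 0.1144]
orientation: [-1.546, 0.06, -0.036]
force: [-0.2, 0.1, 0.6]
grip_width: 0.0393
t 8.4 pos [ 0.5276 -0.1169  0.1144] F [-0.2  0.1  0.6] w 0.0393 shift [ 1.  20.2 -5.9] za 86.45 turn 0.15 tilt [-0.0158 -0.9996  0.0235]
```

```bash
python3 -m inch '[[0.5,0,-3,0],[0.5,0,-3,0],[0,0,0,0],[0,5,0,0],[0,4,0,0],[0,0,0,0]]'; python3 -c "
from h import *
to([.528,-.1223,.094],86.3)"
```

```text
time: 9.0
tool_pos: [0.5298, -0.1239, 0.1065]
orientation: [-1.547, 0.057, -0.04]
force: [0.5, 0.0, -0.5]
grip_width: 0.0393
t 9.0 pos [ 0.5298 -0.1239  0.1065] F [ 0.5  0.  -0.5] w 0.0393 shift [-1.7 12.5  1.2] za 86.43 turn 0.13 tilt [-0.0117 -0.9997  0.023 ]
```

```bash
python3 -m inch '[[-1,3,1,0],[-0.5,3,0,0],[0,3,0,0],[0,2,0,0],[0,1,0,0],[0,0,0,0]]'; python3 -c "
from h import *
to([.528,-.1223,.092],86.3)"
```

```text
time: 9.6
tool_pos: [0.5279, -0.122, 0.0932]
orientation: [-1.547, 0.058, -0.039]
force: [0.0, -0.3, -1.0]
grip_width: 0.0393
t 9.6 pos [ 0.5279 -0.122   0.0932] F [ 0.  -0.3 -1. ] w 0.0393 shift [ 0.2  1.1 -0.3] za 86.45 turn 0.15 tilt [-0.0124 -0.9997  0.0232]
```

```bash
for i in 1 2 3; do python3 -m inch '[[0,1.5,0,0],[0,0.5,0,0]]' | egrep 'force|tool_pos'; done
```

```text
tool_pos: [0.5282, -0.1221, 0.0914]
force: [-0.8, 0.1, 1.1]
tool_pos: [0.5286, -0.1221, 0.0896]
force: [-0.4, -0.8, 1.1]
tool_pos: [0.5289, -0.1222, 0.0878]
force: [-0.5, 0.3, 2.4]
```

```bash
python3 -m inch '[[0,0,0,0],[0,0,0,0],[0,0,0,0]]' 0.6 | egrep 'force|width'; python3 -m inch '[[0,-5,0,0],[0,-10,0,0],[0,-10,0,0],[0,-5,0,0],[0,-2,0,0],[0,0,0,0],[0,0,0,0]]'; python3 -m inch '[[0,0,0,0],[0,0,0,0],[0,0,0,0],[0,0,0,0],[0,0,0,0],[0,0,0,0]]' 0; python3 - <<'E'
from h import *
to([.5285,-.1222,.11],86.3)
c=cam("wrist"); im=c["img"]; t=cam("top")["img"]
a=cv2.resize(im[150:370,200:440],(600,550),interpolation=2); b=cv2.resize(t[210:310,400:500],(200,200),interpolation=2)
a[:200,:200]=b
cv2.imwrite("pics/w3.png",a[:,:,::-1])
E
```

```text
force: [-0.7, -0.4, 0.6]
grip_width: 0.0528
time: 11.2
tool_pos: [0.5294, -0.1231, 0.1232]
orientation: [-1.547, 0.055, -0.042]
force: [-0.5, 0.0, -0.0]
grip_width: 0.0531
time: 11.8
tool_pos: [0.5287, -0.1229, 0.1221]
orientation: [-1.547, 0.057, -0.04]
force: [-0.4, -0.6, 0.7]
grip_width: 0.0071
t 11.8 pos [ 0.5287 -0.1229  0.1221] F [-0.4 -0.6  0.7] w 0.0071 shift [-0.1 12.1  0.4] za 86.44 turn 0.14 tilt [-0.011  -0.9997  0.0231]
```

View pics/w3.png

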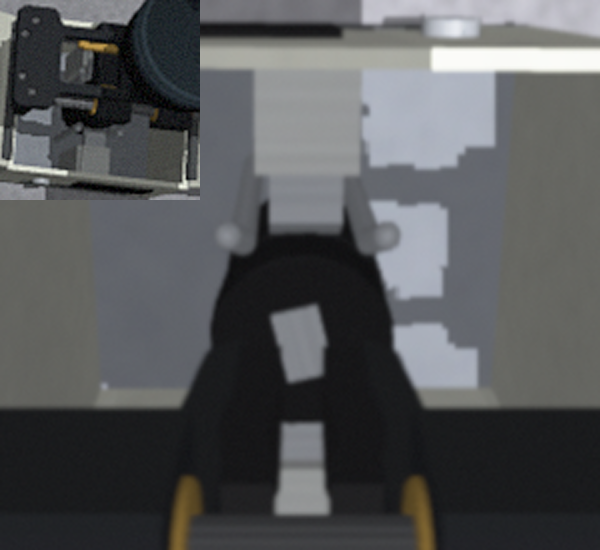

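The view (7 pictures viewed so far) shows the mount level in the mouth between the rods, polished face up, with its rectangle at (298,343). I press now with the fingers shut.

```bash
python3 -m inch '[[0,4,0,0],[0,5,0,0],[0,4,0,0],[0,3,0,0],[0,3,0,0]]'|egrep 'pos|force|width'; python3 -m inch '[[0,3,0,0],[0,3,0,0],[0,3,0,0],[0,3,0,0]]'|egrep 'pos|force'; python3 -c "
from h import *
to([.5285,-.1222,.0765],86.3)"
```

```text
tool_pos: [0.5285, -0.1223, 0.1016]
force: [0.3, 0.1, -0.6]
grip_width: 0.0002
tool_pos: [0.5289, -0.1223, 0.0896]
force: [-2.1, 0.0, 6.3]
t 12.8 pos [ 0.5289 -0.1223  0.0896] F [-2.1  0.   6.3] w 0.0003 shift [-0.2 13.1 -0.2] za 86.44 turn 0.14 tilt [-0.0101 -0.9997  0.0229]
```

```bash
for i in 1 2; do python3 -m inch '[[0,3,0,0],[0,3,0,0],[0,1,0,0]]'|egrep 'pos|force'; done; python3 -c "
from h import *
to([.5285,-.1222,.0765],86.3)"
```

```text
tool_pos: [0.5288, -0.1223, 0.0829]
force: [-2.4, 0.3, 7.1]
tool_pos: [0.5288, -0.1223, 0.0766]
force: [-1.6, 1.0, 7.0]
t 13.4 pos [ 0.5288 -0.1223  0.0766] F [-1.6  1.   7. ] w 0.0002 shift [-0.3  0.1  0.1] za 86.41 turn 0.11 tilt [-0.0097 -0.9997  0.0231]
```

```bash
python3 -m inch '[[0,1,0,0],[0,1,0,0],[0,0.5,0,0],[0,0,0,0]]'|egrep 'pos|force'; python3 -m inch '[[0,-2,0,0],[0,-2,0,0],[0,-2,0,0],[0,-2,0,0],[0,-4,0,0]]'|egrep 'pos|force'; python3 -m inch '[[0,-10,0,0],[0,-15,0,0],[0,-20,0,0],[0,-20,0,0],[0,-20,0,0],[0,-10,0,0],[0,-3,0,0],[0,0,0,0]]'; python3 - <<'E'
from h import *
to(L(0,0,.2),86.3)
c=cam("wrist"); im=c["img"]; m=(im.min(2)>100).astype(np.uint8)
n,l,st,ce=cv2.connectedComponentsWithStats(m)
for i in range(1,n):
    u,v=ce[i]
    if 60<st[i,4]<900 and 290<u<350 and 180<v<345:
        (_,_),(w,h),_=cv2.minAreaRect(np.argwhere(l==i)[:,::-1].astype(np.float32)); print(st[i],ce[i],w,h)
        for z in(.080,.106):
            _,d=ray(c,ce[i]);print(z,plane(c,ce[i],z))
cv2.imwrite("pics/w4.png",cv2.resize(im[150:350,220:420],None,fx=3,fy=3,interpolation=2)[:,:,::-1])
E
```

```text
tool_pos: [0.5289, -0.1223, 0.0753]
force: [-1.7, 0.1, 7.7]
tool_pos: [0.5285, -0.1224, 0.0876]
force: [0.5, -0.1, 0.0]
time: 15.1
tool_pos: [0.5291, -0.125, 0.1919]
orientation: [-1.546, 0.057, -0.042]
force: [1.0, 1.2, -0.4]
grip_width: 0.0003
t 15.1 pos [ 0.5291 -0.125   0.1919] F [ 1.   1.2 -0.4] w 0.0003 shift [-0.2 -8.   3.2] za 86.38 turn 0.08 tilt [-0.0101 -0.9997  0.0237]
[313 230  16  20 223] [320.85650224 239.25560538] 18.432706832885742 11.884244918823242
0.08 [[ 0.52993477 -0.12159489  0.08      ]]
0.106 [[ 0.5226045  -0.12178858  0.106     ]]
```

View pics/w4.png

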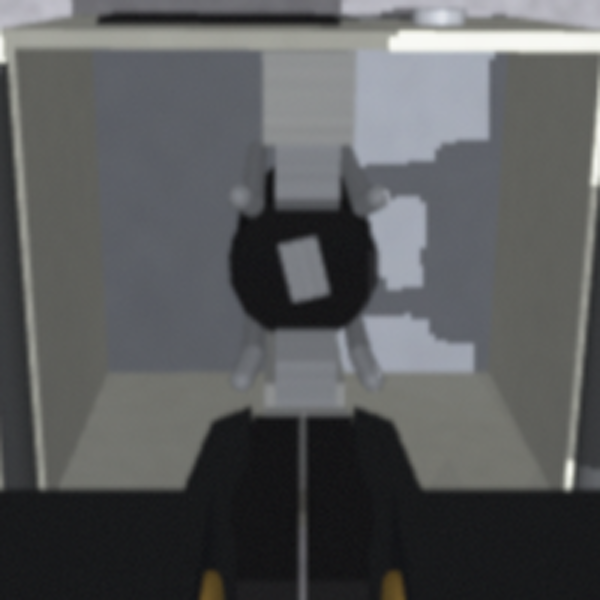

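The crop shows our mount (its rectangle is rotated, at crop (304,268)) seated at catch level, with both catch tips lapping its rim at crop rows 205 and 330. It holds with the tool away, and the rectangle ray meets the axis at z=0.08. Now the leaves. I turn the gripper a quarter so its body lies along the loader's x.

```bash
python3 -c "
from h import *
print(status.get_state()['q'].round(2))"; python3 -m inch '[[0,-5,0,4],[0,-5,0,8],[0,-5,0,8.5],[0,-5,0,8.5],[0,0,0,8.5],[0,0,0,8.5],[0,0,0,8.5],[0,0,0,8.5],[0,0,0,8.5],[0,0,0,8.5],[0,0,0,6],[0,0,0,2]]'; python3 -c "
from h import *
print(status.get_state()['q'].round(2))
to(L(0,-.165,.23),-3.7)"
```

```text
[ 0.07  0.42  0.11  1.86 -0.09  0.88  1.74]
time: 16.35
tool_pos: [0.5212, -0.1237, 0.1991]
orientation: [-1.187, 1.287, -1.217]
force: [-0.1, -0.5, -0.2]
grip_width: 0.0005
[-0.2   0.44  0.47  1.87 -0.27  0.93  0.34]
t 16.35 pos [ 0.5212 -0.1237  0.1991] F [-0.1 -0.5 -0.2] w 0.0005 shift [162.  -35.    5.6] za -3.25 turn 0.45 tilt [-0.0238 -0.9991 -0.0337]
```

```bash
python3 -m inch '[[10,0,1,0],[20,0,1,0],[25,0,1,0],[25,0,1,0],[25,0,1,0],[25,0,1,0],[20,0,0,0],[10,0,0,0],[0,0,0,0],[0,0,0,0]]'; python3 -c "
from h import *
to(L(0,-.165,.132),-3.7)"
```

```text
time: 17.35
tool_pos: [0.5134, -0.2932, 0.1873]
orientation: [-1.202, 1.289, -1.203]
force: [0.5, 0.4, -0.6]
grip_width: 0.0003
t 17.35 pos [ 0.5134 -0.2932  0.1873] F [ 0.5  0.4 -0.6] w 0.0003 shift [-5.5 55.1  7.4] za -2.66 turn 1.04 tilt [-0.024  -0.9986 -0.0462]
```

```bash
python3 -m inch '[[0,8,2,1],[0,12,3,0],[0,12,2,0],[0,12,0,0],[0,8,0,0],[0,3,0,0],[0,0,0,0]]'; python3 -c "
from h import *
to(L(0,-.130,.137),-3.7)"
```

```text
time: 18.05
tool_pos: [0.5188, -0.2866, 0.1251]
orientation: [-1.195, 1.302, -1.208]
force: [0.4, -1.3, 0.6]
grip_width: 0.0005
t 18.05 pos [ 0.5188 -0.2866  0.1251] F [ 0.4 -1.3  0.6] w 0.0005 shift [-35.2 -10.9  -0.6] za -3.36 turn 0.34 tilt [-0.0268 -0.9984 -0.0495]
```

```bash
python3 -m inch '[[-5,-2,0,0.3],[-10,-2,0,0],[-10,-2,0,0],[-12,-2,0,0],[-12,-3,0,0],[-12,-4,0,0],[-10,-4,0,0],[-5,-3,0,0],[0,0,0,0]]'; python3 -c "
from h import *
to(L(0,-.0625,.1465),-3.7)"
```

```text
time: 18.95
tool_pos: [0.5265, -0.205, 0.1537]
orientation: [-1.192, 1.301, -1.215]
force: [-0.8, -1.6, 0.2]
grip_width: 0.0007
t 18.95 pos [ 0.5265 -0.205   0.1537] F [-0.8 -1.6  0.2] w 0.0007 shift [-20.4   7.8  -2.3] za -3.63 turn 0.07 tilt [-0.0247 -0.9987 -0.0454]
```

```bash
python3 -m inch '[[-7,2,0,0],[-7,3,0,0],[-7,3,0,0],[-6,4,0,0],[-6,4,0,0],[-6,5,0,0],[-3,5,0,0],[0,0,0,0]]'; python3 - <<'E'
from h import *
to(L(0,-.034,.112),-3.7)
c=cam("scene"); t=cam("top"); cv2.imwrite("pics/s3.png",np.hstack([cv2.resize(c["img"][80:260,180:360],(400,400)),cv2.resize(t["img"][170:350,370:550],(400,400))])[:,:,::-1])
E
```

```text
time: 19.75
tool_pos: [0.5281, -0.1585, 0.1257]
orientation: [-1.192, 1.302, -1.215]
force: [-0.0, -0.5, 0.7]
grip_width: 0.0006
t 19.75 pos [ 0.5281 -0.1585  0.1257] F [-0.  -0.5  0.7] w 0.0006 shift [-2.1 13.8 -0.7] za -3.65 turn 0.05 tilt [-0.0251 -0.9986 -0.046 ]
```

View pics/s3.png

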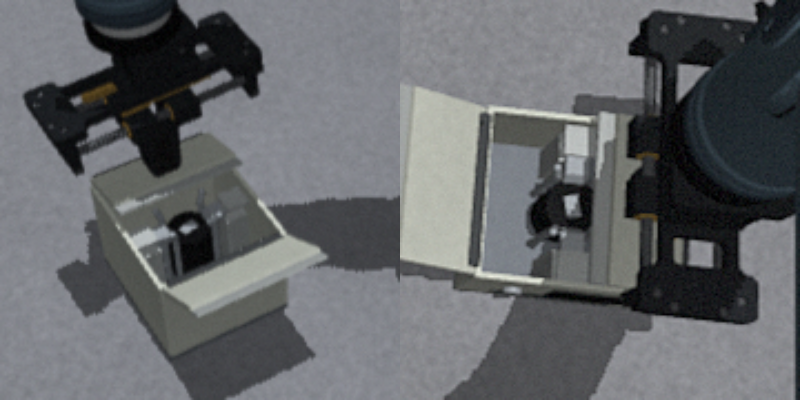

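The picture (9 viewed so far) shows the rebated leaf past upright with its stepped edge visible, leaning at about 30°, and the finger on its outer face. I press it shut.

```bash
python3 -m inch '[[-2,3,0,0],[-2,4,0,0],[-2,4,0,0],[0,3,0,0],[0,2,0,0]]'|egrep 'pos|force'; python3 -m inch '[[0,1,0,0],[0,1,0,0],[0,1,0,0]]'|egrep 'pos|force';  python3 -c "
from h import *
to(L(0,-.034,.111),-3.7)"
```

```text
tool_pos: [0.5287, -0.1533, 0.1112]
force: [-7.2, 2.2, 31.2]
tool_pos: [0.5286, -0.1533, 0.1116]
force: [-3.4, 1.7, 12.0]
t 20.65 pos [ 0.5286 -0.1533  0.1116] F [-3.4  1.7 12. ] w 0.0004 shift [ 2.7  0.6 -1.4] za -3.81 turn -0.11 tilt [-0.0277 -0.9987 -0.0436]
```

Stiff contact at z = 0.111, so the rebated leaf is shut. I rise, cross over to the outside of the flanged leaf and repeat.

```bash
python3 -m inch '[[0,-8,0,0],[0,-15,0,0],[0,-20,0,0],[0,-20,0,0],[0,-20,0,0],[0,-10,0,0],[0,-3,0,0],[0,0,0,0]]' >/dev/null; python3 -m inch '[[-10,0,0,0],[-15,0,0,0],[-20,0,0,0],[-25,0,0,0],[-25,0,0,0],[-25,0,0,0],[-25,0,0,0],[-25,0,0,0],[-20,0,0,0],[-10,0,0,0],[-5,0,0,0],[0,0,0,0]]'; python3 -c "
from h import *
to(L(0,.178,.122),-3.7)"
```

```text
time: 22.65
tool_pos: [0.5396, 0.0701, 0.2118]
orientation: [-1.201, 1.31, -1.201]
force: [-0.4, 0.3, -0.4]
grip_width: 0.0004
t 22.65 pos [0.5396 0.0701 0.2118] F [-0.4  0.3 -0.4] w 0.0004 shift [17.  89.1  7.2] za -3.31 turn 0.39 tilt [-0.0288 -0.9978 -0.0596]
```

```bash
python3 -m inch '[[2,8,1,0.4],[2,12,2,0],[2,15,2,0],[2,15,1,0],[2,15,1,0],[2,12,0,0],[0,7,0,0],[0,3,0,0],[0,0,0,0]]'; python3 -c "
from h import *
to(L(0,.086,.155),-3.7)"
```

```text
time: 23.55
tool_pos: [0.5395, 0.0504, 0.1156]
orientation: [-1.197, 1.325, -1.218]
force: [-0.6, -0.1, -0.0]
grip_width: 0.0006
t 23.55 pos [0.5395 0.0504 0.1156] F [-0.6 -0.1 -0. ] w 0.0006 shift [ 85.7 -41.4  -0.4] za -4.49 turn -0.79 tilt [-0.0233 -0.9978 -0.0623]
```

```bash
python3 -m inch '[[5,-2,0,-0.4],[10,-3,0,-0.4],[10,-3,0,0],[12,-4,0,0],[12,-6,0,0],[12,-6,0,0],[10,-6,0,0],[8,-5,0,0],[3,-2,0,0],[0,0,0,0]]'; python3 -c "
from h import *
to(L(0,.0625,.1465),-3.7)"
```

```text
time: 24.55
tool_pos: [0.5393, -0.0186, 0.1594]
orientation: [-1.184, 1.315, -1.178]
force: [0.3, 0.8, 0.8]
grip_width: 0.0004
t 24.55 pos [ 0.5393 -0.0186  0.1594] F [0.3 0.8 0.8] w 0.0004 shift [41.9 10.9 -3.2] za -2.88 turn 0.82 tilt [-0.0543 -0.9968 -0.0578]
```

```bash
python3 -m inch '[[8,1,0,0.8],[8,1,-1,0],[8,2,-1,0],[8,2,-1,0],[7,3,0,0],[6,4,0,0],[3,2,0,0],[0,0,0,0]]'; python3 - <<'E'
from h import *
to(L(0,.035,.120),-3.7)
c=cam("scene"); t=cam("top"); cv2.imwrite("pics/s4.png",np.hstack([cv2.resize(c["img"][80:260,180:360],(400,400)),cv2.resize(t["img"][170:350,370:550],(400,400))])[:,:,::-1])
E
```

```text
time: 25.35
tool_pos: [0.5317, -0.0706, 0.1396]
orientation: [-1.178, 1.326, -1.191]
force: [0.3, -0.3, -0.4]
grip_width: 0.0003
t 25.35 pos [ 0.5317 -0.0706  0.1396] F [ 0.3 -0.3 -0.4] w 0.0003 shift [17.4 18.6  2. ] za -3.8 turn -0.1 tilt [-0.0519 -0.9969 -0.0588]
```

View pics/s4.png

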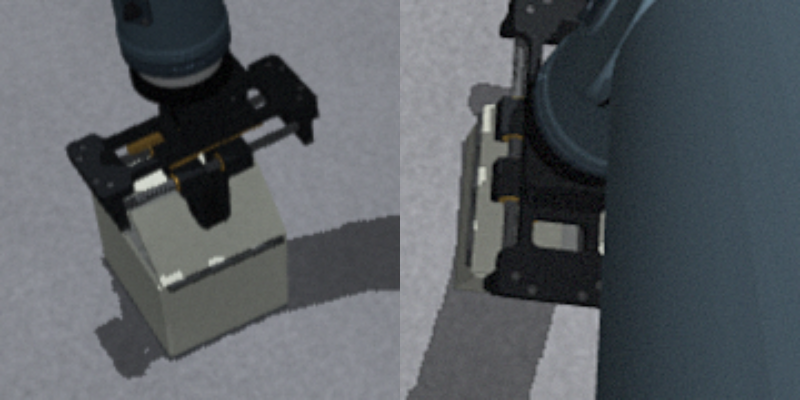

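The flanged leaf is past upright and leaning in (10 viewed so far). I press it down.

```bash
python3 -m inch '[[4,2,0,0],[5,4,0,0],[4,5,0,0],[3,5,0,0],[1,3,0,0],[0,2,0,0]]'|egrep 'pos|force'; python3 -m inch '[[0,2,0,0],[0,2,0,0]]'|egrep 'pos|force'; python3 -c "
from h import *
to(L(0,.025,.111),-3.7)"
```

```text
tool_pos: [0.5295, -0.0864, 0.1162]
force: [0.2, -0.7, 0.2]
tool_pos: [0.5292, -0.0866, 0.1119]
force: [-0.2, -1.3, 8.1]
t 26.25 pos [ 0.5292 -0.0866  0.1119] F [-0.2 -1.3  8.1] w 0.0005 shift [10.4  0.2  2.3] za -3.7 turn 0.0 tilt [-0.0519 -0.9969 -0.0586]
```

```bash
python3 -m inch '[[0,1.5,0,0],[0,1,0,0]]'|egrep 'pos|force'; python3 -m inch '[[0,-5,0,0],[10,-2,0,0],[10,0,0,0],[8,0,0,0],[0,0,0,0],[0,3,0,0],[0,3,0,0]]'|egrep 'pos|force';python3 -c "
from h import *
to(L(0,0,.111),-3.7)"
```

```text
tool_pos: [0.5293, -0.0866, 0.1117]
force: [-5.8, 0.9, 14.0]
tool_pos: [0.5272, -0.1181, 0.1112]
force: [-3.3, -0.1, 19.6]
t 27.15 pos [ 0.5272 -0.1181  0.1112] F [-3.3 -0.1 19.6] w 0.0006 shift [ 3.8 -0.1  2.2] za -3.78 turn -0.08 tilt [-0.0527 -0.9969 -0.0579]
```

Both contacts are stiff at 0.111–0.112 m. I retract clear and check from the cameras.

```bash
python3 -m inch '[[0,-5,0,0],[0,-15,0,0],[0,-25,0,0],[0,-30,0,0],[0,-30,0,0],[0,-20,0,0],[0,-5,0,0]]'>/dev/null; python3 -m inch '[[-10,0,0,0],[-25,0,0,0],[-40,0,0,0],[-40,0,0,0],[-40,0,0,0],[-40,0,0,0],[-40,0,0,0],[-30,0,0,0],[-15,0,0,0],[-5,0,0,0],[0,0,0,0]]'; python3 - <<'E'
from h import *
c=cam("scene"); t=cam("top"); cv2.imwrite("pics/s5.png",np.hstack([cv2.resize(c["img"][110:250,200:340],(400,400)),cv2.resize(t["img"][190:330,380:520],(400,400))])[:,:,::-1])
cv2.imwrite("pics/t5.png",t["img"][:,:,::-1])
print("top lid corners expected in crop", ((proj(t,[L(x,y,.111) for x in(.06,-.06) for y in(-.07,-.01,.07)])-[380,190])*400/140).round(0).tolist())
m=(t["img"].max(2)<45).astype(np.uint8); n,l,st,ce=cv2.connectedComponentsWithStats(m)
for i in range(1,n):
    if 60<st[i,4]<900 and 120<ce[i][0]<350 and 180<ce[i][1]<350: print(st[i],ce[i])
E
```

```text
time: 28.95
tool_pos: [0.5452, 0.1775, 0.2533]
orientation: [-1.194, 1.335, -1.18]
force: [-0.3, 0.1, -0.1]
grip_width: 0.0002
top lid corners expected in crop [[337.0, 104.0], [228.0, 92.0], [85.0, 77.0], [329.0, 320.0], [217.0, 308.0], [69.0, 292.0]]
```

The viewer limit is reached (12 viewed; I had under-counted), so the final checks are numeric. I move the arm further aside first.

```bash
python3 -m inch '[[-20,0,-10,0],[-35,0,-20,0],[-35,0,-25,0],[-35,0,-25,0],[-35,0,-25,0],[-35,0,-25,0],[-35,0,-25,0],[-35,0,-25,0],[-30,0,-20,0],[-15,0,-10,0],[-5,0,0,0],[0,0,0,0]]'; python3 - <<'E'
from h import *
C0=cam("scene"); t=cam("top"); 
m=(t["img"].max(2)<45).astype(np.uint8); n,l,st,ce=cv2.connectedComponentsWithStats(m)
for i in range(1,n):
    if 60<st[i,4]<900 and 120<ce[i][0]<350 and 180<ce[i][1]<350: print("disc",st[i],ce[i])
for nm,c in(("top",t),("scene",C0)):
    q=proj(c,[L(x,y,.111) for x,y in((.056,-.066),(.056,.066),(-.056,.066),(-.056,-.066))]).astype(np.int32)
    k=np.zeros((480,640),np.uint8); cv2.fillPoly(k,[q],1); v=c["img"][k>0].max(1); print(nm,"lid px",v.size,"min/5%/med",v.min(),np.percentile(v,5),np.median(v),"dark<70",(v<70).sum())
    for x in(-.03,0,.03):
        ys=np.arange(-.086,.09,.004); p=proj(c,[L(x,y,.111) for y in ys]).round().astype(int)
        print(nm,x,[int(c["img"][b,a].astype(int).mean()) for a,b in p])
E
```

```text
time: 30.25
tool_pos: [0.3708, 0.4935, 0.2845]
orientation: [-1.171, 1.36, -1.222]
force: [-0.6, -0.7, 0.4]
grip_width: 0.0006
disc [256 224  14  14 119] [262.31932773 231.07563025]
disc [238 288  34  33 604] [253.50993377 304.90728477]
top lid px 6191 min/5%/med 98 172.0 194.0 dark<70 0
top -0.03 [126, 131, 127, 58, 74, 193, 191, 191, 195, 187, 195, 190, 189, 189, 187, 191, 191, 188, 201, 141, 176, 175, 184, 190, 193, 192, 190, 191, 192, 192, 195, 194, 191, 187, 194, 197, 194, 193, 201, 120, 74, 53, 62, 105]
top 0 [127, 123, 131, 60, 152, 190, 188, 193, 185, 189, 185, 188, 190, 187, 184, 182, 182, 187, 194, 144, 170, 171, 191, 196, 196, 190, 189, 191, 192, 186, 190, 191, 190, 188, 185, 188, 189, 194, 198, 57, 68, 48, 64, 62]
top 0.03 [121, 124, 133, 58, 123, 192, 191, 190, 184, 188, 191, 187, 189, 186, 181, 186, 187, 189, 192, 150, 167, 170, 189, 189, 189, 193, 191, 185, 190, 193, 193, 189, 189, 186, 191, 187, 189, 191, 193, 54, 71, 55, 65, 65]
scene lid px 2918 min/5%/med 67 154.0 202.0 dark<70 1
scene -0.03 [129, 122, 130, 128, 117, 94, 198, 200, 198, 200, 198, 198, 200, 200, 199, 197, 198, 198, 199, 197, 150, 173, 176, 182, 199, 200, 200, 198, 196, 198, 198, 200, 201, 199, 196, 200, 201, 199, 200, 201, 140, 62, 56, 40]
scene 0 [126, 130, 130, 126, 119, 91, 198, 199, 197, 198, 195, 198, 195, 198, 197, 195, 196, 196, 196, 186, 153, 171, 175, 192, 202, 200, 202, 199, 196, 196, 196, 194, 199, 200, 197, 195, 197, 194, 194, 201, 169, 58, 51, 61]
scene 0.03 [126, 126, 124, 129, 86, 124, 195, 202, 199, 194, 195, 197, 198, 198, 196, 195, 196, 195, 193, 195, 146, 174, 176, 194, 198, 198, 203, 197, 196, 197, 199, 199, 195, 199, 196, 199, 196, 197, 197, 195, 91, 62, 58, 37]
```

The lid is flat in both views: the profiles agree on the 0.111 m plane. There is white up to y ≈ -12 mm, a thin seam, then the bare flange from about -10 to 0 mm covering the step, and no dark opening. The small and wide mounts are in place.

```bash
python3 -c "
from rig import workorder; print(workorder.sign_off())"
```

```text
the job is handed in; nothing more can be done
None
```

The medium mount is in the magazine, both cover leaves are shut in the order asked, and I handed the job in at about 30 s.

- **Mount:** I pressed it to about 75 mm with about 8 N and drew back. The wrist picture then showed it polished face up, with both catches over its rim and the gripper clear of it.
- **Leaves:** I shut the rebated leaf first and the flanged one last. Each gave stiff contact at 111–112 mm. The force peaked at about 31 N, with the finger tips, when the rebated leaf met the rim.
- **Last checks:** The top and scene views both show a flat, closed lid on the 111 mm plane, with the flange strip covering the step. The small and wide mounts are where they were, to about a pixel.

**What failed or disagreed:**
- The picture limit ran out before the final view because I under-counted, so the closed lid was checked from pixel values only. The mount could not be seen again once the leaves were shut.
- The tool drifted up to 4.5° off vertical during the moves.
- The wrist and top cameras differed by about 2–3 mm on the loader's position, so I used a value in between.

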